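Push the dead sound puck out of the toy try-me stand

TASK

The orange sound puck clipped flush into the pink try-me stand is dead. With the blue C-shaped tool reach under the stand, poke the orange puck up from below through its access hole until it stands 10 to 15 mm proud (hardly further, and without noticeably lifting the floating deck off its rests), then stand the tool back upright on the table. Pull the loosened puck out with the fingers and set it down in the blue returns tray, leaving the green puck seated and the toy car and the blue spare puck where they are.

Things in the scene. Friction and masses are not known exactly. Their poses are not given: they have to be found in the camera images.
- stand: Fixed toy display stand, lilac legs at the back. Origin on the table below the midpoint between its two sockets; -x is its open front, +y its left. Deck: underside 76, top 120 mm above the table, x -32 to +68, y +-125 mm. Below the deck all is free except legs and rests (|y| 98 to 132, x 30 to 107 mm) and a 12 mm high bar at x 73 to 107 mm. Legs behind the deck rise (x 90, y +-115) to 184 mm.
- deck (a joint): Upward travel of the deck in m, 0 = on its rests. The deck floats: its weight and a spring hold it down, so an upward push of more than about 15 N lifts it (then 1 N per mm). It must never be lifted 5 mm.
- deck_top (a point): Point on the deck's top face midway between the sockets, 120 mm above the table, axes as the stand. The deck is a pink-and-white slab 44 mm thick with two sockets on its y axis.
- socket_left (a point): Centre of the mouth of the socket at y = +45 mm of the stand, level with the deck's top. Socket: round, 38 mm wide, 30 mm deep; below it, centred, a 14 mm access hole goes through the 14 mm thick floor to the deck's underside.
- socket_right (a point): Centre of the mouth of the socket at y = -45 mm of the stand, same sizes and access hole.
- orange_puck: Dead sound puck, orange with a black dot on top: upright cylinder, diameter 36, height 30 mm, 60 g. Origin at the centre of its underside, z up. It starts in one of the two sockets (left or right varies), top flush with the deck. Two spring clips pinch it: 5 to 8 N moves it, and it stays where it is left while half of it is still in the socket.
- green_puck: Good sound puck, green with a white dot, same size, seated in the other socket. Leave it seated.
- push_tool: Loose C-shaped tool, 0.37 kg, standing on its foot. Origin on the foot's underside, on the axis of the brass pin; z up; the C opens to +x. Dark foot 12 mm thick, 36 wide, x -75 to +20 mm. Blue spine 24 wide, x -69 to -55 mm. Blue arm over the pin, 150 to 164 mm up. Pin 10 mm in diameter, screwed to an unknown length: tip 44 to 60 mm above the foot's underside, fixed in use. Feel for the puck.
- tool_handle (a point): Centre of the tool's black square handle, 24 x 24 mm, exactly over the pin, reaching from 164 to 214 mm above the foot's underside (this point: 189 mm). Axes as the tool.
- returns_tray: Loose blue open tray 160 x 160 mm outside, 40 mm high, walls and floor 5 mm. Origin at the centre of its underside. It and the tool may have swapped sides of the table.
- toy_car: Red toy car, 75 mm long, on the table: leave alone.
- spare_puck: Blue puck with a white dot, 36 mm wide, 30 mm high, standing on the table: leave alone.
There are look-alikes about, which are no part of the job. Of the things that look like the push_tool, the largest one is meant.

How it is judged (in metres and radians):
On the way, in this order (a step that is already met when the one before it is completed fails the run):
1. the tool holds the orange puck pushed at least 9 mm proud of the deck (z of orange_puck in the frame of deck_top above -0.021 m and contact force between push_tool and orange_puck above 0.3 N), for 0.1 s.
2. the tool stands on the table again, released, with the puck still standing proud in its socket (height (world z) of push_tool below 0.004 m and angle between push_tool's own z axis and vertical below 0.1 rad and contact force between the fingers and push_tool below 0.1 N and z of orange_puck in the frame of deck_top between -0.024 and 0 m), for 0.1 s.
3. the fingers hold the orange puck clear of the deck (z of orange_puck in the frame of deck_top above 0.008 m and contact force between the fingers and orange_puck above 1 N), for 0.1 s.
At the end, for the whole second after the job is handed in: The orange puck lies at rest inside the returns tray (its underside less than 30 mm above the tray underside, centre within 70 mm of the tray middle in x and y), the tool stands upright on the table, the green puck is seated within 3 mm and the deck is on its rests within 2 mm (x of orange_puck in the frame of returns_tray between -0.07 and 0.07 m and y of orange_puck in the frame of returns_tray between -0.07 and 0.07 m and z of orange_puck in the frame of returns_tray below 0.03 m and linear speed of each of orange_puck, push_tool below 0.02 m/s and height (world z) of push_tool below 0.004 m and angle between push_tool's own z axis and vertical below 0.1 rad and z of green_puck in the frame of deck_top below -0.027 m and value of joint deck below 0.002 m); the robot touches nothing.
It fails at once if the deck is lifted 5 mm off its rests (value of joint deck above 0.005 m).
It fails at once if the tool pushes the orange puck more than 17 mm proud (z of orange_puck in the frame of deck_top above -0.013 m and contact force between push_tool and orange_puck above 0.3 N).
It fails at once if the green puck is pushed 4 mm out of its seat (z of green_puck in the frame of deck_top above -0.026 m).
It fails at once if the orange puck is dropped into the tray (faster than 0.6 m/s while not held) (linear speed of orange_puck above 0.6 m/s and contact force between the fingers and orange_puck below 0.1 N).
It fails at once if the toy car or the spare puck is moved more than 30 mm (distance of any of toy_car, spare_puck from where it was at the start of the episode above 0.03 m).
It also fails if it takes over 64 s, if anything falls off the work surface, if the arm or the gripper's body presses on something with over 40 N, if the wrist force passes 120 N, or if a joint passes its speed limit or range.

ROBOT

A 7-joint arm with a two-finger parallel gripper is mounted at the origin on the work surface. World frame = base frame: x ahead of the robot, y to its left, z up, the work surface at z = 0. Lengths are in m, angles in degrees, forces in N, time in s.
With the tool pointing down it reaches from about 0.35 to 0.9 m from the base axis. Payload 7.2 kg.
Tool frame: the origin (TCP) lies midway between the tips of the shut fingers; the grasp point (between the pads) lies 19 mm behind it; z points along the fingers, y is the line along which they close (so a half turn about z gives the same grasp; the last joint's range is limited). The gripper opens to 85 mm and grips with 20 to 120 N. Pads are 22 mm wide; open, the fingers measure 114 mm over their backs; the gripper's body (76 mm by 85 mm) begins 54 mm behind the grasp point. The pads swing forward as they close: fully open they stand 13 mm farther back than shut.
Start: joints at [-72.147, 23.554, -0.728, 91.456, 0.321, 64.991, -4.71], TCP at [0.232, 0.58, 0.231] pointing down, gripper open.
Joint ranges: [-169.25, 169.25], [-16.82, 113.86], [-84.01, 82.57], [7.8, 145.47], [-59.2, 239.2], [7.22, 106.19], [-163.78, 163.78]. Speed limits (degrees/s): [136.94, 136.94, 172.46, 172.46, 180, 180, 180].

INTERFACE

Orientations are given as [roll, pitch, yaw] about the fixed x, y, z axes, in that order (R = Rz(yaw) Ry(pitch) Rx(roll)).
In Python, from cell import * gives the robot as it stands.
- The arm moves only by the shell command python3 -m crank 'ROWS'. ROWS is JSON, a list of rows, each a list of 7 numbers: the finger opening in mm, from 0 to 85.4, then the shift along the tool's x, y, z in units of 50 mm (1.0 is 50 mm), then the turn, a rotation vector about the tool's x, y, z in rad. A call has 1 to 8 rows; each row shifts and turns the commanded pose from where the row before left it, along the tool's axes as they then stand; what a row does not reach is not made up. A row lasts 1/8 s, in which the tool goes at most 62.5 mm and 10.7 degrees, less where a joint would pass 70% of its speed; a pose out of reach is approached as far as the arm can. A call is refused whole if a number of a shift passes 1 or a number of a turn 0.188, either way. A call with a gripper value outside its range is refused whole. The fingers move at their own pace and stop on an object; the grip force is fixed at half the most. Time passes only in rows, so rows that do not move let the fingers close. It gives the time, the measured TCP pose, the force, the opening and the grip force at its end, in the units of the state.
- sense(): the state, without advancing time (a new reading comes with each control period).
- snapshot(name): name is "scene" or "top" or "wrist"; returns a dict with "frame" (384x512x3 uint8, red, green, blue), "z_map" (384x512 float32, m along the optical axis (not along the pixel's ray), 0 where there is no reading), "mtx" (3x3 intrinsics, pixels), "dist_coeffs" ([k1, k2, p1, p2, k3] as OpenCV has them; the pictures are not rectified), "position" and "orientation" of the camera in the world. Camera axes: x right, y down, z forward; pixel columns grow to the right and rows downward; lengths in m; the calibration is good to about 2 mm. A picture is of the moment at which its call begins.
- hand_in(): hands the job in; it is judged then, once.
The state is a dict: "time": time; "qpos": joint angles; "dq": joint speeds; "tau": joint torques, N m; "position": TCP position; "eef_rot": TCP orientation; "force": force on the tool from outside, world axes, zero at the start; "wrist_torque": the same for the moment, N m; "grip_width": finger opening in m; "grip_force": force on a finger pad.
Only numpy, scipy, OpenCV 4.12 (cv2) and the standard library are available. Lean on these libraries where they do the work, as an engineer would, in place of code of your own. Each camera call takes 0.05 s, during which the arm holds its last target. There are 200 camera calls.

## Working session

There is one attempt and no reset: what is moved stays moved. The work goes in short steps, Python scripts to look and compute and a shell command to move; the robot and the scene stay as the last step left them, time stands still between calls to the robot, and variables do not carry over. Pictures are saved under pics/ and viewed, at most 10 in all, crops included, and the job is handed in when it is done.

```bash
mkdir -p pics; ls
cat > h.py <<'E'
from cell import *
import numpy as np, cv2
from scipy.spatial.transform import Rotation as R
def rot(o):
    o=np.array(o,float)
    if o.shape==(3,3): return o
    if o.shape==(4,): return R.from_quat(o).as_matrix()
    return R.from_euler('xyz',o,degrees=True).as_matrix()
def cloud(s):
    z=s["z_map"]; v,u=np.mgrid[:z.shape[0],:z.shape[1]]
    p=cv2.undistortPoints(np.stack([u,v],-1).reshape(-1,1,2).astype(np.float64),np.array(s["mtx"]),np.array(s["dist_coeffs"])).reshape(z.shape+(2,))
    c=np.dstack([p*z[...,None],z])
    return c@rot(s["orientation"]).T+np.array(s["position"])
def save(n,im): cv2.imwrite('pics/'+n,cv2.cvtColor(im,cv2.COLOR_RGB2BGR))
E
python3 - <<'E'
from h import *
a=snapshot("top"); b=snapshot("scene")
for s in(a,b): print(s["position"],s["orientation"])
np.savez('s0.npz',**{k+n:np.array(s[k]) for n,s in(('a',a),('b',b)) for k in s})
save('0.png',cv2.resize(a["frame"],(800,600))); save('1.png',cv2.resize(b["frame"],(800,600)))
print(sense())
E
```

```text
pics
[0.39898505 0.04979534 1.47406184] [-171.40786743   -1.63359374  -88.31296143]
[ 1.26422959 -0.20910791  0.76319872] [-131.03932636   -0.94949827   69.66949632]
{'time': 0.1, 'qpos': array([-72.14666071,  23.59619208,  -0.72880276,  91.49995932,
         0.3214258 ,  64.99123078,  -4.71082873]), 'dq': array([-0.09611278, -0.18255696, -0.01146737, -0.18918819, -0.08556354,
       -0.1587745 , -0.06750733]), 'tau': array([ 4.08032531e-03, -6.01825762e+01,  6.85175713e-01, -3.00083971e+01,
        1.41370585e-02,  6.43264706e-03, -9.21446343e-06]), 'position': array([0.23157346, 0.5800216 , 0.23052385]), 'eef_rot': array([-1.79914902e+02,  6.37281861e-03,  1.58240030e+02]), 'force': array([ 0.49634394, -0.4027855 ,  0.55714853]), 'wrist_torque': array([-0.0023185 ,  0.01013036, -0.01760741]), 'grip_force': 0.0, 'grip_width': 0.08523187388433436}
```

View pics/0.png

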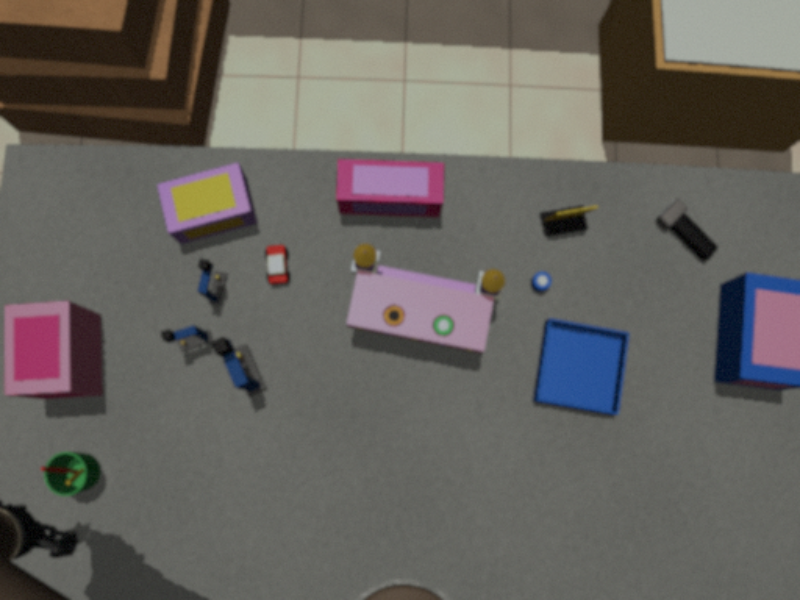

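View pics/1.png

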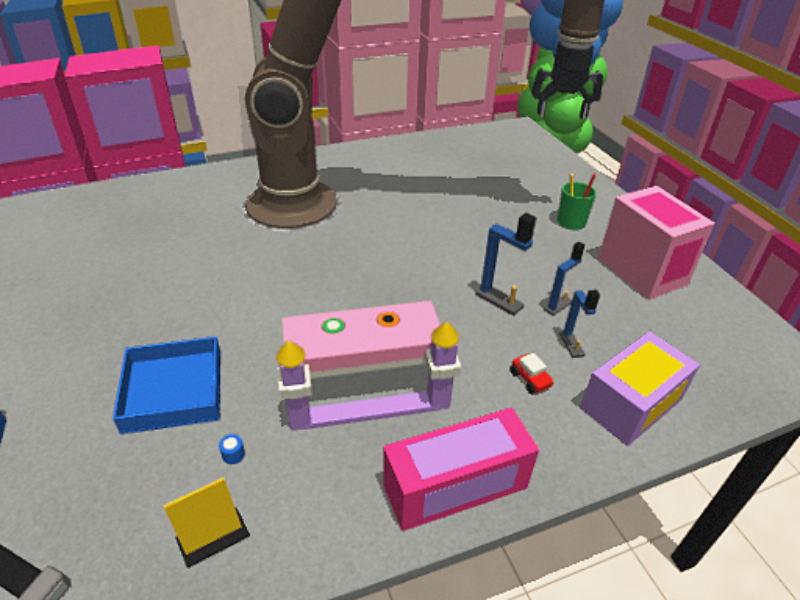

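The top view (800x600) shows three blue C tools at (238,365), (208,280) and (187,333). In the scene view they are at (500,262), (565,280) and (580,322). The largest is top (238,365) / scene (500,262), so I'm choosing that one. Orange puck is at top (394,315) in the left socket, green at (443,325), tray at (582,367), car at (276,264), spare at (541,281). I'll check the tool in a close crop and measure everything.

Run:
```python
from h import *
d=np.load('s0.npz'); 
S={n:{k[:-1]:d[k] for k in d.files if k[-1]==n} for n in 'ab'}
P=[];C=[];H=[]
for n in 'ab':
    s=S[n];c=cloud(s);h=cv2.cvtColor(s["frame"],cv2.COLOR_RGB2HSV)
    ok=s["z_map"]>0
    x,y,z=c[...,0],c[...,1],c[...,2]
    hh,ss,vv=[h[...,i].astype(int) for i in range(3)]
    box=ok&(x>0.3)&(x<1)&(abs(y)<.62)
    print(n,'table z',np.median(z[box&(abs(z)<.015)]))
    def rect(m):
        m=cv2.morphologyEx(m.astype(np.uint8),cv2.MORPH_OPEN,np.ones((2,2)))>0
        q=c[m][:,:2]; r=cv2.minAreaRect((q*1000).astype(np.float32)); return np.round(r[0],1),np.round(r[1],1),round(r[2],1),len(q)
    deck=box&(abs(z-.12)<.012)&(x>.45)&(x<.75)&(abs(y+.0)<.25)
    print('deck',rect(deck&(ss<150)))
    for nm,m in (('orange',deck&(hh>5)&(hh<22)&(ss>150)&(vv>120)),('green',deck&(hh>45)&(hh<80)&(ss>120))):
        q=c[m]; e=cv2.minEnclosingCircle((q[:,:2]*1000).astype(np.float32)); print(nm,np.round(e[0],1),round(e[1],1),np.median(q[:,2]).round(4),len(q))
    blue=box&(hh>100)&(hh<125)&(ss>120)
    tr=blue&(y<-.15)&(z<.06)&(x<.62)
    print('tray',rect(tr), 'rim',rect(tr&(z>.03)))
    t=box&(y>.2)&(y<.42)&(z>.008)&(x>.3)&(x<.6)
    for lo,hi in((.005,.02),(.025,.065),(.07,.145),(.145,.175),(.18,.23),(.2,.23)):
        m=t&(z>lo)&(z<hi)
        if m.sum()>8: print('tool',lo,hi,rect(m))
a=S['b']['frame'][110:250,290:400]; save('2.png',cv2.resize(a,None,fx=4,fy=4,interpolation=cv2.INTER_CUBIC))
```

```text
a table z 0.00028950762002932784
deck (array([541.8,  -8.3]), array([267.7, 301. ]), 80.3, 3188)
orange [602.7  35.3] 14.4 0.1196 44
green [0. 0.] 0.0 nan 0
tray (array([ 521.6, -280.8]), array([187.5, 679.8]), 4.9, 3096) rim (array([ 522.5, -280.6]), array([185.8, 680.6]), 5.2, 567)
tool 0.005 0.02 (array([525.6, 331. ]), array([154.9,  56. ]), 46.2, 167)
tool 0.025 0.065 (array([523.8, 334.9]), array([144.7,  33.1]), 45.2, 32)
tool 0.07 0.145 (array([523.2, 359.6]), array([181.8,  40.8]), 54.6, 119)
tool 0.145 0.175 (array([503.2, 308.2]), array([78.8, 47.4]), 2.9, 210)
tool 0.18 0.23 (array([525. , 336.7]), array([22.2, 58.8]), 8.6, 104)
tool 0.2 0.23 (array([524.6, 336.8]), array([20.6, 59.3]), 6.3, 86)
b table z -5.171847873874924e-05
deck (array([ 816.2, -103.3]), array([288.9, 890.9]), 62.1, 2959)
orange [622.3 -31.4] 86.5 0.1204 78
green [591.3 -52.4] 16.0 0.1204 48
tray (array([ 852.3, -409. ]), array([836.5, 372.5]), 1.9, 3513) rim (array([ 849.3, -314.2]), array([836.5, 182.3]), 1.9, 652)
tool 0.005 0.02 (array([862.1,  42.1]), array([161.6, 934.4]), 48.2, 249)
tool 0.025 0.065 (array([506.3, 363.8]), array([155.7, 107.6]), 42.5, 158)
tool 0.07 0.145 (array([452.9, 414.2]), array([170.9, 220.1]), 50.4, 245)
tool 0.145 0.175 (array([780.4, 107.5]), array([  82.3, 1153.5]), 52.7, 229)
tool 0.18 0.23 (array([406.1, 437.5]), array([ 25.8, 370.5]), 48.5, 151)
tool 0.2 0.23 (array([405.7, 437.8]), array([ 25.5, 369.5]), 48.5, 81)
  return _methods._mean(a, axis=axis, dtype=dtype,
  ret = ret.dtype.type(ret / rcount)
```

View pics/2.png

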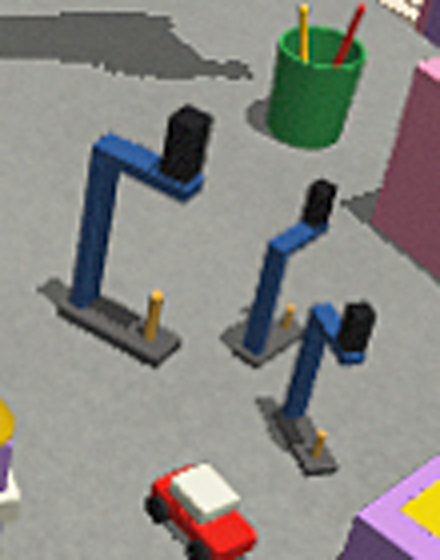

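The crop shows the big C tool: handle at (188,143), spine at (88,230), brass pin at (155,315), clearly taller than the other two, so the choice is right. The morphology shifted the masks, so I'll redo the measurement more robustly.

```bash
cat >> h.py <<'E'
def main_cc(m):
    n,l,st,_=cv2.connectedComponentsWithStats(m.astype(np.uint8),connectivity=8)
    if n<2: return m
    return l==1+np.argmax(st[1:,4])
def rect(c,m):
    m=main_cc(m); q=c[m][:,:2]*1000
    r=cv2.minAreaRect(q.astype(np.float32)); return np.round(r[0],1),np.round(r[1],1),round(r[2],1),len(q),np.round(q.mean(0),1)
def fields(s):
    c=cloud(s);h=cv2.cvtColor(s["frame"],cv2.COLOR_RGB2HSV).astype(int)
    return c,s["z_map"]>0,h[...,0],h[...,1],h[...,2]
def ray(s,uv,z):
    p=cv2.undistortPoints(np.array(uv,float).reshape(-1,1,2),np.array(s["mtx"]),np.array(s["dist_coeffs"])).reshape(-1,2)
    d=np.c_[p,np.ones(len(p))]@rot(s["orientation"]).T; o=np.array(s["position"])
    return (o+d*((z-o[2])/d[:,2])[:,None])[:,:2]*1000
E
python3 - <<'E'
from h import *
d=np.load('s0.npz'); 
for n in 'ab':
    s={k[:-1]:d[k] for k in d.files if k[-1]==n}
    c,ok,hh,ss,vv=fields(s); x,y,z=np.moveaxis(c,2,0)
    box=ok&(x>0.3)&(x<1)&(abs(y)<.62)
    deck=box&(abs(z-.12)<.006)&(x>.45)&(x<.75)&(abs(y)<.25)
    print(n,'deck',rect(c,deck))
    for nm,m in (('orange',(hh>5)&(hh<22)&(ss>140)&(vv>80)),('green',(hh>45)&(hh<85)&(ss>100))):
        m=main_cc(m&deck); v,u=np.where(m); e=cv2.minEnclosingCircle(np.c_[u,v].astype(np.float32))
        print(nm,m.sum(),np.round(e,1) if 0 else e,'circle@.12',ray(s,[e[0]],.12), 'meancloud',c[m].mean(0)*1000)
    blue=box&(hh>100)&(hh<125)&(ss>120)
    tr=main_cc(blue&(y<-.15)&(z<.06)&(x<.68)); print('tray',rect(c,tr),'rim',rect(c,tr&(z>.035)))
    t=box&(y>.2)&(y<.45)&(x>.35)&(x<.6)&(z>.004)
    for lo,hi in((.008,.016),(.02,.14),(.145,.17),(.17,.23),(.208,.22)):
        m=t&(z>lo)&(z<hi)
        if lo<.01: m&=ss<70
        if m.sum()>8: print('tool',lo,hi,rect(c,m))
E
```

```text
a deck (array([612.2, -11.9]), array([249.9, 102.3]), 80.4, 3054, array([611.8, -12.1]))
orange 57 ((251.6999969482422, 201.5), 5.323630332946777) circle@.12 [[603.0352878   35.77606435]] meancloud [602.84770122  36.44399752 119.67375873]
green 35 ((283.1000061035156, 208.10000610351562), 5.515524387359619) circle@.12 [[587.39156024 -52.2842498 ]] meancloud [587.31061269 -51.12990836 120.03854008]
tray (array([ 531.8, -330.9]), array([170.8, 165.8]), 82.0, 2874, array([ 530.7, -332.1])) rim (array([ 529.6, -326.9]), array([162.8, 159.3]), 81.5, 363, array([ 528.2, -327.1]))
tool 0.008 0.016 (array([505.3, 309.6]), array([92.1, 34.2]), 27.0, 151, array([507.6, 304.4]))
tool 0.02 0.14 (array([558.6, 414.8]), array([16.8, 53.5]), 18.6, 136, array([559.7, 406.7]))
tool 0.145 0.17 (array([504.5, 309.3]), array([81.2, 24.3]), 24.4, 213, array([496.3, 304.5]))
tool 0.17 0.23 (array([529.9, 321.9]), array([25. , 24.6]), 25.2, 113, array([528. , 319.9]))
tool 0.208 0.22 (array([530.1, 322. ]), array([24.6, 24.6]), 25.2, 81, array([528.6, 322.1]))
b deck (array([632.9, -11.5]), array([256.1, 1
[... 281 characters left out ...]
ncloud [591.64007451 -52.17494436 120.38746039]
tray (array([ 518.4, -334. ]), array([177.8, 188.9]), 81.0, 3502, array([ 528.1, -330.3])) rim (array([ 530.1, -326.6]), array([159.2, 164.3]), 80.9, 460, array([ 539.4, -328.6]))
tool 0.008 0.016 (array([505. , 311.3]), array([97.3, 42.5]), 27.6, 211, array([512.4, 310.5]))
tool 0.02 0.14 (array([560.3, 414.9]), array([20.9, 55.7]), 23.4, 255, array([565.9, 407.3]))
tool 0.145 0.17 (array([507.3, 311.2]), array([84.4, 27.9]), 27.1, 219, array([510. , 306.3]))
tool 0.17 0.23 (array([532.1, 322.8]), array([26.5, 25.4]), 28.7, 183, array([536.9, 320.3]))
tool 0.208 0.22 (array([532. , 322.8]), array([26.8, 24.2]), 31.2, 52, array([533. , 323.1]))
```

Measured (mm): tool pin axis (531, 322), yaw ≈26°. Stand origin (595.5, -8.5), yaw ≈-9.7°. Orange puck at (603.5, 36), tray at (530, -327). I'll grasp with the closing line along the tool's x axis. First I'll look with the wrist camera above the handle.

```bash
cat >> h.py <<'E'
def goto(x,y,z,yaw=None):
    s=sense(); M=rot(s["eef_rot"]); p=np.array(s["position"])*1000
    d=np.array([x,y,z])-p
    print('now',p.round(1),s["eef_rot"].round(2),'shift units',(M.T@d/50).round(3))
    if yaw is not None:
        T=R.from_euler('xyz',[180,0,yaw],degrees=True)
        print('turn rotvec',(R.from_matrix(M).inv()*T).as_rotvec().round(3))
E
python3 -c "
from h import *
goto(531,322,300,116)"
```

```text
now [231.6 580.  230.5] [-1.7991e+02  1.0000e-02  1.5824e+02] shift units [-7.475 -2.575 -1.385]
turn rotvec [-0.001  0.001  0.737]
```

```bash
python3 -m crank '[[85,-0.6,-0.2,-0.7,0,0,0],[85,-0.95,-0.35,-0.68,0,0,0],[85,-1,-0.35,0,0,0,0],[85,-1,-0.35,0,0,0,0],[85,-1,-0.35,0,0,0,0],[85,-1,-0.35,0,0,0,0],[85,-1,-0.35,0,0,0,0],[85,-0.92,-0.35,0,0,0,0]]'
python3 -m crank '[[85,0,0,0,0,0,0.184],[85,0,0,0,0,0,0.184],[85,0,0,0,0,0,0.184],[85,0,0,0,0,0,0.184],[85,0,0,0,0,0,0],[85,0,0,0,0,0,0]]'
python3 -c "
from h import *
goto(531,322,300,116)
s=snapshot('wrist');np.savez('w0.npz',**{k:np.array(s[k]) for k in s});print(s['position'],s['orientation'])
save('3.png',s['frame'])"
```

```text
time: 1.1
position: [0.5306, 0.3173, 0.2999]
eef_rot: [-180.0, -0.0, 158.2]
force: [-0.1, -0.2, -0.4]
grip_width: 0.0851
grip_force: 0.0
time: 1.85
position: [0.5293, 0.319, 0.3001]
eef_rot: [-180.0, 0.0, 116.3]
force: [0.6, -0.0, -0.5]
grip_width: 0.0852
grip_force: 0.0
now [529.3 319.  300.1] [-179.98    0.    116.32] shift units [0.038 0.057 0.001]
turn rotvec [-0.     0.     0.006]
[0.49546716 0.38830039 0.44144698] [1.62453078e+02 4.14506847e-02 2.62903636e+01]
```

View pics/3.png

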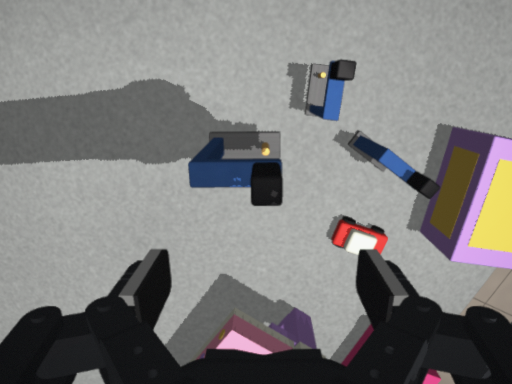

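The wrist view shows the handle top at about (266,170–205), the foot at (245,145) and the brass pin tip at (265,151), with a red car at (358,240) and the small look-alikes to the right. Next I'll measure the handle, the arm edges and the pin tip height.

Run:
```python
from h import *
s=dict(np.load('w0.npz'));c,ok,hh,ss,vv=fields(s);x,y,z=np.moveaxis(c,2,0)
v,u=np.mgrid[:384,:512]
win=ok&(u>180)&(u<295)&(v>120)&(v<215)
for lo,hi in((.008,.016),(.155,.17),(.208,.22)):
    m=win&(z>lo)&(z<hi); print(lo,rect(c,m),np.median(z[m]))
pin=win&(hh>12)&(hh<35)&(ss>110)&(v<170)
print(pin.sum()); vs,us=np.where(pin); print(us.min(),us.max(),vs.min(),vs.max()); print(np.round(np.c_[vs,us,c[pin]*1000,vv[pin]],0)[:60].astype(int).tolist())
```

```text
0.008 (array([505.3, 312. ]), array([94.9, 35.4]), 26.2, 1542, array([509.7, 315.7])) 0.010623805814518078
0.155 (array([504.9, 312.2]), array([83.2, 23.6]), 26.6, 1809, array([495. , 308.9])) 0.16261078045335037
0.208 (array([529.7, 324.4]), array([23.3, 23.6]), 26.0, 985, array([529.3, 325. ])) 0.21248699415955227
69
262 268 143 154
[[143, 264, 526, 328, 21, 92], [143, 265, 528, 328, 21, 94], [143, 266, 529, 329, 24, 98], [144, 263, 526, 326, 24, 90], [144, 264, 526, 328, 29, 92], [144, 265, 527, 328, 30, 94], [144, 266, 529, 329, 30, 95], [144, 267, 530, 329, 28, 100], [145, 262, 525, 325, 26, 85], [145, 263, 526, 326, 32, 91], [145, 264, 526, 328, 37, 93], [145, 265, 527, 328, 38, 94], [145, 266, 528, 329, 38, 97], [145, 267, 530, 329, 37, 101], [146, 262, 525, 325, 33, 87], [146, 263, 526, 326, 40, 91], [146, 264, 526, 327, 43, 94], [146, 265, 527, 328, 45, 97], [146, 266, 528, 329, 45, 96], [146, 267, 530, 329, 45, 101], [147, 262, 525, 325, 40, 88], [147, 263, 526, 326, 46, 98], [147, 264, 526, 328, 51, 110], [147, 265, 527, 328, 52, 122], [147, 266, 528, 329, 52, 122], [147, 
[... 378 characters left out ...]
28, 326, 53, 211], [149, 266, 529, 327, 54, 238], [149, 268, 532, 328, 52, 222], [150, 262, 526, 324, 53, 149], [150, 263, 527, 324, 53, 171], [150, 264, 528, 325, 53, 185], [150, 265, 529, 325, 51, 222], [150, 268, 532, 327, 52, 237], [151, 262, 526, 322, 53, 162], [151, 263, 527, 323, 52, 181], [151, 264, 528, 324, 54, 211], [151, 265, 529, 324, 52, 239], [151, 268, 533, 326, 52, 242], [152, 262, 527, 321, 53, 192], [152, 263, 528, 322, 53, 232], [152, 264, 529, 322, 52, 239], [152, 265, 530, 323, 53, 245], [152, 266, 531, 324, 53, 246], [152, 267, 532, 324, 52, 246], [152, 268, 533, 324, 53, 239], [153, 262, 531, 313, 11, 206], [153, 263, 528, 321, 52, 240], [153, 264, 529, 322, 54, 245]]
```

Pin tip reads 52.5 mm, and with the ~1.5 mm depth bias that makes it ≈54 mm. Now the same wrist look over the orange puck, at the matching relative yaw and distance, so the hand-eye error cancels.

```bash
python3 -c "
from h import *
goto(603,36,212,80.3)"
```

```text
now [529.4 319.  300.1] [-179.99   -0.    116.27] shift units [-5.727 -1.184  1.763]
turn rotvec [-0.     0.     0.628]
```

```bash
python3 -m crank '[[85,-0.7,-0.15,0,0,0,0],[85,-1,-0.2,0,0,0,0],[85,-1,-0.2,0.2,0,0,0],[85,-1,-0.2,0.5,0,0,0],[85,-1,-0.2,0.6,0,0,0],[85,-1,-0.23,0.46,0,0,0],[85,0,0,0,0,0,0.157],[85,0,0,0,0,0,0.157]]'
python3 -m crank '[[85,0,0,0,0,0,0.157],[85,0,0,0,0,0,0.157],[85,0,0,0,0,0,0],[85,0,0,0,0,0,0],[85,0,0,0,0,0,0]]'
cat > puck.py <<'E'
from h import *
s=snapshot('wrist');np.savez('w1.npz',**{k:np.array(s[k]) for k in s})
goto(603,36,212,80.3)
c,ok,hh,ss,vv=fields(s);x,y,z=np.moveaxis(c,2,0)
near=ok&(abs(x-.604)<.08)&(abs(y-.036)<.08)&(z>.1)&(z<.16)
m=main_cc(near&(hh>5)&(hh<22)&(ss>140)&(vv>80))
cn,_=cv2.findContours(m.astype(np.uint8),cv2.RETR_EXTERNAL,cv2.CHAIN_APPROX_NONE)
cn=max(cn,key=len)[:,0]; zt=np.median(z[m]); q=ray(s,cn,zt)
e=cv2.fitEllipse(q.astype(np.float32)); print('puck n',m.sum(),'top z',zt,'ellipse',e,'circ',cv2.minEnclosingCircle(q.astype(np.float32)))
dk=near&(ss<140)&(z<.125); print('deck z',np.median(z[dk]))
g=main_cc(ok&(hh>45)&(hh<85)&(ss>100)&(z>.1)&(z<.16))
if g.sum()>50:
    cn,_=cv2.findContours(g.astype(np.uint8),cv2.RETR_EXTERNAL,cv2.CHAIN_APPROX_NONE)
    q=ray(s,max(cn,key=len)[:,0],zt); print('green',cv2.fitEllipse(q.astype(np.float32)))
E
python3 puck.py; python3 -c "
from h import *
save('4.png',np.load('w1.npz')['frame'])"
```

```text
time: 2.9
position: [0.6017, 0.0357, 0.2119]
eef_rot: [-180.0, -0.0, 97.8]
force: [-0.2, 0.7, -0.2]
grip_width: 0.0852
grip_force: 0.0
time: 3.52
position: [0.6017, 0.037, 0.2123]
eef_rot: [-180.0, -0.0, 80.2]
force: [-0.5, 0.1, 0.0]
grip_width: 0.0848
grip_force: 0.0
now [601.7  36.9 212.3] [ 1.800e+02 -1.000e-02  8.019e+01] shift units [-0.014  0.028  0.006]
turn rotvec [ 0.    -0.    -0.002]
puck n 1165 top z 0.11865734386746138 ellipse ((603.1016235351562, 36.83820343017578), (34.60490417480469, 35.25703048706055), 165.38790893554688) circ ((603.063720703125, 36.76459503173828), 17.96320152282715)
deck z 0.11873473476779325
green ((588.4058837890625, -51.76861572265625), (34.364646911621094, 34.61907958984375), 156.7425079345703)
```

View pics/4.png

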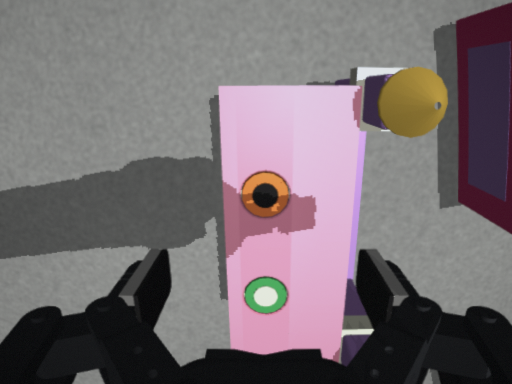

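The view shows the orange puck at (265,194) with a black dot and the green one at (265,295), both flush. Stand yaw ≈-9.4°. Back to the handle to grasp it.

```bash
python3 -m crank '[[85,0,0,-0.7,0,0,-0.157],[85,0,0,-1,0,0,-0.157],[85,0,0,-0.05,0,0,-0.157],[85,0,0,0,0,0,-0.157]]'; python3 -c "
from h import *
goto(530.3,323.3,300,116.2)"
```

```text
time: 4.08
position: [0.6021, 0.0369, 0.3009]
eef_rot: [179.9, 0.0, 116.4]
force: [-1.2, 0.4, 0.5]
grip_width: 0.0851
grip_force: 0.0
now [602.1  36.9 300.9] [1.7989e+02 2.0000e-02 1.1643e+02] shift units [5.768 1.265 0.018]
turn rotvec [0.002 0.    0.004]
```

```bash
python3 -m crank '[[85,0.7,0.15,0,0,0,0],[85,1,0.22,0,0,0,0],[85,1,0.22,0,0,0,0],[85,1,0.22,0,0,0,0],[85,1,0.22,0,0,0,0],[85,0.8,0.17,0,0,0,0],[85,0.268,0.065,0,0,0,0],[85,0,0,0,0,0,0]]';python3 -m crank '[[85,0,0,0,0,0,0],[85,0,0,0,0,0,0]]'; python3 -c "
from h import *
goto(530.3,323.3,172,116.2)"
```

```text
time: 5.08
position: [0.5317, 0.324, 0.2996]
eef_rot: [-180.0, 0.0, 116.2]
force: [0.2, -0.5, -0.6]
grip_width: 0.0844
grip_force: 0.0
time: 5.32
position: [0.5326, 0.3221, 0.3001]
eef_rot: [180.0, 0.0, 115.9]
force: [0.6, -0.4, -0.1]
grip_width: 0.0847
grip_force: 0.0
now [532.6 322.1 300.1] [1.7998e+02 2.0000e-02 1.1592e+02] shift units [ 0.044 -0.032  2.561]
turn rotvec [ 0.     0.    -0.005]
```

```bash
python3 -m crank '[[85,0.04,-0.03,0.5,0,0,0],[85,0,0,0.8,0,0,0],[85,0,0,0.8,0,0,0],[85,0,0,0.3,0,0,0],[85,0,0,0.16,0,0,0],[85,0,0,0,0,0,0]]'; python3 -m crank '[[60,0,0,0,0,0,0],[40,0,0,0,0,0,0],[30,0,0,0,0,0,0],[15,0,0,0,0,0,0],[15,0,0,0,0,0,0],[15,0,0,0,0,0,0],[15,0,0,0,0,0,0],[15,0,0,0,0,0,0]]'
```

```text
time: 6.08
position: [0.5301, 0.325, 0.1725]
eef_rot: [179.9, -0.0, 116.0]
force: [0.4, 0.5, 0.1]
grip_width: 0.0852
grip_force: 0.0
time: 7.08
position: [0.5298, 0.3252, 0.1723]
eef_rot: [180.0, -0.0, 116.1]
force: [-1.2, -0.2, 5.8]
grip_width: 0.0232
grip_force: 60.0
```

Gripped at 23 mm. Lifting a little, then measuring the handle in the gripper with the wrist camera.

```bash
python3 -m crank '[[15,0,0,-0.3,0,0,0],[15,0,0,-0.8,0,0,0],[15,0,0,-0.9,0,0,0],[15,0,0,0,0,0,0],[15,0,0,0,0,0,0]]'
cat > tool.py <<'E'
from h import *
s=snapshot('wrist');np.savez('w2.npz',**{k:np.array(s[k]) for k in s})
st=sense(); print(st['force'],st['position']*1000,st['eef_rot'],st['grip_width'])
T=rot(s['orientation']); 
c,ok,hh,ss,vv=fields(s); tz=st['position'][2]-.1725
M=rot(st['eef_rot']); g=((c-np.array(st['position']))@M)*1000   # gripper frame
v,u=np.mgrid[:384,:512]
win=ok&(u>150)&(u<300)&(v>100)&(v<240)
def rg(m):
    m=main_cc(m);q=g[m][:,:2].astype(np.float32);r=cv2.minAreaRect(q);return np.round(r[0],1),np.round(r[1],1),round(r[2],1),np.median(g[m][:,2]).round(1),len(q)
z=g[...,2]
print('handle top',rg(win&(abs(z+42)<5)))
print('arm',rg(win&(abs(z-9)<6)))
print('foot',rg(win&(abs(z-161)<4)&(ss<80)))
E
python3 tool.py; python3 -c "
from h import *
save('5.png',np.load('w2.npz')['frame'])"
```

```text
time: 7.7
position: [0.529, 0.3247, 0.271]
eef_rot: [-179.9, 0.0, 116.1]
force: [-1.1, 0.0, -4.4]
grip_width: 0.0238
grip_force: 59.8
[-0.75687844  0.06557396 -3.98695565] [528.70145924 324.53459878 270.28749138] [-1.79844562e+02  2.76146909e-02  1.16077623e+02] 0.023158516282660618
handle top (array([0., 0.]), array([0., 0.]), 0.0, np.float64(nan), 0)
arm (array([  7.3, -21.8]), array([72.8,  8.4]), 89.3, np.float64(9.3), 2056)
foot (array([ -0.4, -26.9]), array([35.9, 95. ]), 0.2, np.float64(161.0), 2831)
  return _methods._mean(a, axis=axis, dtype=dtype,
  ret = ret.dtype.type(ret / rcount)
```

View pics/5.png

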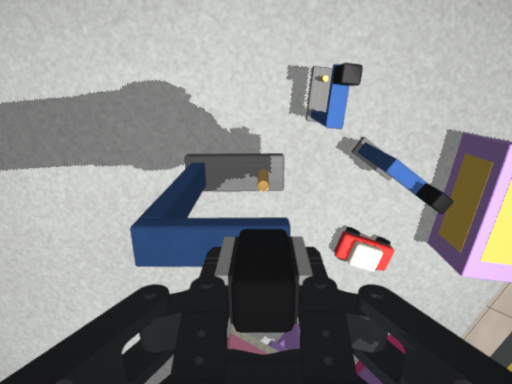

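The whole tool is held upright, with foot at (235,172) and pin at (263,180); the pin axis sits at gripper (-0.4, +0.6) mm. Moving to a standoff in front of the stand with the turn to its yaw.

```bash
python3 -c "
from h import *
goto(484,57,270,80.6)
s=dict(np.load('w2.npz'));c,ok,hh,ss,vv=fields(s);M=rot([180,0,116.1]);g=((c-np.array([.5287,.3246,.2705]))@M)*1000
v,u=np.mgrid[:384,:512];m=ok&(hh>12)&(hh<35)&(ss>110)&(u>250)&(u<275)&(v>165)&(v<195);q=g[m];print(len(q),'pin',np.median(q,0),'min z',np.percentile(q[:,2],[2,10,25,50]), q[q[:,2]<np.percentile(q[:,2],10)+2].mean(0))
"
```

```text
now [528.7 324.5 270.3] [-1.7984e+02  3.0000e-02  1.1608e+02] shift units [-4.413 -3.155  0.016]
turn rotvec [-0.002  0.001  0.619]
189 pin [  2.1317637    0.15861893 121.61331804] min z [118.25177474 118.94812465 119.50526846 121.61331804] [-6.06049772e-01  7.25695776e-03  1.19450339e+02]
```

```bash
python3 -m crank '[[15,-0.4,0.1,0,0,0,0.155],[15,-0.7,-0.1,0,0,0,0.155],[15,-1,-0.2,0,0,0,0.155],[15,-1,-0.3,0,0,0,0.155]]'; python3 -c "
from h import *
goto(484,57,270,80.6)"
```

```text
time: 8.25
position: [0.5297, 0.1714, 0.2699]
eef_rot: [-179.9, 0.2, 80.2]
force: [1.4, -1.0, -3.4]
grip_width: 0.0229
grip_force: 59.8
now [529.7 171.4 269.9] [-1.799e+02  1.500e-01  8.022e+01] shift units [-2.411 -0.513  0.005]
turn rotvec [-0.002  0.003 -0.007]
```

```bash
python3 -m crank '[[15,-0.8,-0.17,0,0,0,-0.007],[15,-0.8,-0.17,0,0,0,0],[15,-0.6,-0.17,0,0,0,0],[15,-0.2,0,0.4,0,0,0],[15,0,0,0.7,0,0,0],[15,0,0,0.5,0,0,0],[15,0,0,0.24,0,0,0],[15,0,0,0,0,0,0]]'
cat > rel.py <<'E'
from h import *
st=sense(); s=snapshot('wrist'); np.savez('w3.npz',**{k:np.array(s[k]) for k in s})
print(st['position']*1000,st['eef_rot'],st['force'])
M=rot(st['eef_rot']);p=np.array(st['position'])*1000
c,ok,hh,ss,vv=fields(s);g=((c*1000-p)@M);z=c[...,2]
for nm,m in(('orange',(hh>5)&(hh<22)&(ss>140)&(vv>80)),('green',(hh>45)&(hh<85)&(ss>100))):
    m=main_cc(m&ok&(z>.1)&(z<.15)); 
    if m.sum()<50: print(nm,m.sum());continue
    cn,_=cv2.findContours(m.astype(np.uint8),cv2.RETR_EXTERNAL,cv2.CHAIN_APPROX_NONE);cn=max(cn,key=len)[:,0]
    zt=np.median(z[m]);q=ray(s,cn,zt); e=cv2.fitEllipse(q.astype(np.float32))
    w=np.array([*e[0],zt*1000]); print(nm,m.sum(),'px',cn.mean(0).round(),'axes',np.round(e[1],1),'world',w.round(1),'gripper',((w-p)@M).round(2))
v,u=np.mgrid[:384,:512];gz=g[...,2]
m=main_cc(ok&(abs(gz-161)<4)&(ss<80)&(u<300)&(v<240));r=cv2.minAreaRect(g[m][:,:2].astype(np.float32));print('foot',r)
m=ok&(hh>12)&(hh<35)&(ss>110)&(u>245)&(u<280)&(v>160)&(v<200);q=g[m];q=q[(q[:,2]>115)&(q[:,2]<122)]
if len(q):print('pin tip',len(q),q.mean(0),(q.max(0)+q.min(0))/2)
E
python3 rel.py
```

```text
time: 9.25
position: [0.4852, 0.059, 0.1789]
eef_rot: [-179.9, 0.1, 80.9]
force: [-0.0, 0.3, -3.1]
grip_width: 0.0233
grip_force: 59.7
[485.19080516  58.9851493  178.85165706] [-1.79876516e+02  8.16553130e-02  8.09431358e+01] [-0.04799903  0.30971429 -3.14381163]
orange 1405 px [439. 214.] axes [35.1 35.8] world [602.6  36.7 118.7] gripper [ -3.45 119.55  59.93]
green 228 px [428. 311.] axes [ 7.9 27.9] world [597.1 -42.5 118.6] gripper [-82.56 126.59  60.07]
foot ((-0.5858173370361328, -27.49767303466797), (95.31591033935547, 35.63684844970703), 89.77310943603516)
pin tip 74 [-9.94746904e-01  6.24261537e-02  1.19876592e+02] [-3.79706726e-01  6.27720182e-02  1.20107415e+02]
```

The puck is at pixel (439,214), 119.5 mm ahead of the pin. Moving half-way, then re-measuring.

```bash
python3 -m crank '[[15,-0.06,0.4,0,0,0,0],[15,0,0.6,0,0,0,0],[15,0,0.4,0,0,0,0],[15,0,0,0,0,0,0],[15,0,0,0,0,0,0]]'; sed -i "s/^M=rot(st\['eef_rot'\])/M0=rot(s['orientation']);yw=np.degrees(np.arctan2(M0[1,0],M0[0,0]))+90;print('camyaw+90',yw);M=rot([180,0,yw])/" rel.py; python3 rel.py
```

```text
time: 9.93
position: [0.5541, 0.0453, 0.1801]
eef_rot: [-180.0, -0.0, 80.9]
force: [-0.5, 0.3, -3.6]
grip_width: 0.0234
grip_force: 60.1
[554.10386349  45.29610427 180.12425063] [-1.79983664e+02 -1.52090046e-02  8.09442208e+01] [-0.5374539   0.31969788 -3.5874562 ]
camyaw+90 80.9255060324995
orange 1493 px [337. 210.] axes [35.  35.6] world [602.9  36.8 118.7] gripper [-0.7  49.51 61.4 ]
green 0
foot ((-0.42745018005371094, -27.52194595336914), (95.13845825195312, 35.63579559326172), 89.80427551269531)
pin tip 90 [-7.09661396e-01 -5.15626461e-02  1.19792188e+02] [-3.58971627e-01  2.18161829e-02  1.19758882e+02]
```

```bash
python3 -m crank '[[15,0,0.3,0,0,0,0],[15,0,0.4,0,0,0,0],[15,-0.006,0.29,0,0,0,0],[15,0,0,0,0,0,0],[15,0,0,0,0,0,0]]'; sleep 0; python3 rel.py
```

```text
time: 10.6
position: [0.6028, 0.037, 0.1795]
eef_rot: [-179.9, 0.0, 80.9]
force: [-0.5, 0.2, -4.4]
grip_width: 0.0232
grip_force: 60.2
[602.82676593  37.03201871 179.50748639] [-1.79941417e+02  1.00424625e-02  8.09354029e+01] [-0.4801695   0.24534361 -4.36292571]
camyaw+90 80.91424241403233
orange 971 px [263. 202.] axes [26.2 33.2] world [603.8  40.7 118.6] gripper [ 3.79  0.37 60.88]
green 181 px [263. 335.] axes [ 6.8 27.8] world [586.6 -65.2 118.7] gripper [-103.56    0.11   60.81]
foot ((-0.7024631500244141, -61.23613357543945), (35.020259857177734, 28.571365356445312), 0.15314337611198425)
```

Aligned (0.4 mm). The tip should reach the underside at +15 mm and the puck at +29 mm. Raising carefully.

```bash
python3 -m crank '[[15,0,0,-0.12,0,0,0],[15,0,0,-0.12,0,0,0],[15,0,0,0,0,0,0]]' | grep -E "pos|force"; python3 -m crank '[[15,0,0,-0.04,0,0,0],[15,0,0,-0.04,0,0,0],[15,0,0,0,0,0,0]]'| grep -E "pos|force"; python3 -m crank '[[15,0,0,-0.04,0,0,0],[15,0,0,0,0,0,0]]'| grep -E "pos|force"
```

```text
position: [0.6038, 0.0372, 0.1928]
force: [0.4, -0.0, -3.5]
grip_force: 60.3
position: [0.6035, 0.0371, 0.1959]
force: [0.1, -0.2, -3.6]
grip_force: 60.2
position: [0.6035, 0.0371, 0.1979]
force: [0.2, 0.3, -3.3]
grip_force: 60.2
```

The tip has entered the hole (no contact force). Continuing.

```bash
python3 -m crank '[[15,0,0,-0.04,0,0,0],[15,0,0,-0.04,0,0,0],[15,0,0,-0.04,0,0,0],[15,0,0,0,0,0,0]]'| grep -E "pos|force"; python3 -m crank '[[15,0,0,-0.04,0,0,0],[15,0,0,0,0,0,0]]'| grep -E "pos|force"; python3 -m crank '[[15,0,0,-0.02,0,0,0],[15,0,0,-0.02,0,0,0],[15,0,0,0,0,0,0]]'| grep -E "pos|force"
```

```text
position: [0.6036, 0.0371, 0.204]
force: [-0.4, -1.2, -2.2]
grip_force: 60.2
position: [0.6035, 0.0371, 0.206]
force: [-0.4, -0.1, -3.7]
grip_force: 60.2
position: [0.6035, 0.0371, 0.2079]
force: [-0.1, -0.4, -3.6]
grip_force: 60.2
```

```bash
for i in 1; do python3 -m crank '[[15,0,0,-0.02,0,0,0],[15,0,0,0,0,0,0]]'| grep -E "pos|force"; python3 -m crank '[[15,0,0,-0.02,0,0,0],[15,0,0,0,0,0,0]]'| grep -E "pos|force"; python3 -m crank '[[15,0,0,-0.02,0,0,0],[15,0,0,0,0,0,0]]'| grep -E "pos|force"; done
```

```text
position: [0.6032, 0.0371, 0.2085]
force: [0.3, 0.1, -6.5]
grip_force: 59.8
position: [0.603, 0.0371, 0.2092]
force: [0.3, 0.4, -10.7]
grip_force: 59.4
position: [0.6032, 0.0371, 0.2106]
force: [-0.6, -0.3, -11.1]
grip_force: 59.3
```

Contact at about 208.3 with ~7 N on the puck, which is sliding. Pushing further and checking height with the camera.

```bash
cat > ht.py <<'E'
from h import *
for n in ('wrist','scene'):
    s=snapshot(n);c,ok,hh,ss,vv=fields(s);x,y,z=np.moveaxis(c,2,0)
    near=ok&(abs(x-.604)<.035)&(abs(y-.037)<.035)&(z>.1)&(z<.145)
    o=near&(hh>5)&(hh<22)&(ss>140)&(vv>80)&(np.hypot(x-.6035,y-.037)<.017); d=ok&(z>.1)&(z<.13)&(ss<140)&(hh>140)&(hh<175)&(vv>150)&(abs(y-.037)<.08)&(abs(x-.605)<.045)
    print(n,o.sum(),'orange z pct',np.percentile(z[o],[25,50,75,90]).round(4) if o.sum() else '','deck',d.sum(),np.median(z[d]).round(4) if d.sum() else '')
st=sense();print(st['position'],st['force'])
E
python3 -m crank '[[15,0,0,-0.02,0,0,0],[15,0,0,-0.02,0,0,0],[15,0,0,-0.02,0,0,0],[15,0,0,-0.02,0,0,0],[15,0,0,-0.02,0,0,0],[15,0,0,0,0,0,0]]'| grep -E "pos|force"; python3 ht.py
```

```text
position: [0.6035, 0.0371, 0.216]
force: [0.0, -0.0, -9.6]
grip_force: 59.5
wrist 1058 orange z pct [0.1257 0.1262 0.1266 0.127 ] deck 12247 0.1187
scene 80 orange z pct [0.1269 0.1278 0.1288 0.1291] deck 1129 0.1205
[0.60353681 0.03708777 0.21599167] [-1.25489244 -0.05311411 -8.88872038]
```

7.4 mm proud, deck still on its rests. 5 mm more.

```bash
python3 -m crank '[[15,0,0,-0.02,0,0,0],[15,0,0,-0.02,0,0,0],[15,0,0,-0.02,0,0,0],[15,0,0,-0.02,0,0,0],[15,0,0,-0.02,0,0,0],[15,0,0,0,0,0,0],[15,0,0,0,0,0,0]]'| grep -E "pos|force"; python3 ht.py
```

```text
position: [0.6035, 0.0371, 0.2209]
force: [-0.2, -0.4, -9.2]
grip_force: 59.4
wrist 1080 orange z pct [0.1307 0.1312 0.1316 0.1321] deck 11874 0.1187
scene 94 orange z pct [0.1283 0.1323 0.1331 0.134 ] deck 1107 0.1205
[0.60352526 0.03709445 0.22093425] [-0.79353447 -0.0189875  -8.16419512]
```

12.5 mm proud and held. Lowering and backing out.

```bash
python3 -m crank '[[15,0,0,0.06,0,0,0],[15,0,0,0.15,0,0,0],[15,0,0,0.2,0,0,0],[15,0,0,0.25,0,0,0],[15,0,0,0.15,0,0,0],[15,0,0,0.02,0,0,0],[15,0,0,0,0,0,0]]'| grep -E "pos|force"; python3 -m crank '[[15,0,-0.2,0,0,0,0],[15,0,-0.5,0,0,0,0],[15,0,-0.7,0,0,0,0],[15,0,-0.7,0,0,0,0],[15,0,-0.5,0,0,0,0],[15,0,0,0,0,0,0]]'| grep -E "pos|force"; python3 rel.py; python3 -c "
from h import *
goto(490,200,240,80.9)"
```

```text
position: [0.6036, 0.037, 0.1794]
force: [-0.1, 0.3, -2.6]
grip_force: 60.2
position: [0.473, 0.0581, 0.1797]
force: [0.4, -0.1, -4.2]
grip_force: 60.4
[473.00518047  58.06852017 179.68817367] [-1.79953549e+02 -8.67139873e-02  8.10141405e+01] [ 0.41772731 -0.10610613 -4.19685804]
camyaw+90 80.98974909410492
orange 1986 px [460. 213.] axes [34.9 43.9] world [599.3  39.4 130.7] gripper [  1.3  127.66  48.94]
green 418 px [440. 311.] axes [21. 31.] world [592.3 -47.5 118.7] gripper [-85.59 134.39  61.01]
foot ((-0.26360511779785156, -27.559093475341797), (95.01081848144531, 35.777164459228516), 89.9176254272461)
pin tip 64 [-8.65225528e-01 -4.06185632e-03  1.19833658e+02] [-2.20844330e-01 -5.56896892e-02  1.19925550e+02]
now [474.6  58.  179.9] [ 1.7995e+02 -9.0000e-02  8.1000e+01] shift units [ 2.856 -0.139 -1.197]
turn rotvec [ 0.001 -0.002  0.002]
```

```bash
python3 -m crank '[[15,0.4,0,0,0,0,0],[15,0.8,0,0,0,0,0],[15,0.8,0,0,0,0,0],[15,0.6,0,0,0,0,0],[15,0.2,0,0.05,0,0,0],[15,0,0,0.05,0,0,0],[15,0,0,0.02,0,0,0],[15,0,0,0,0,0,0]]'| grep -E "pos|force|rot"; python3 -m crank '[[15,0,0,0.01,0,0,0],[15,0,0,0.01,0,0,0],[15,0,0,0,0,0,0]]'| grep -E "pos|force"
```

```text
position: [0.4972, 0.1946, 0.1733]
eef_rot: [-180.0, 0.0, 80.8]
force: [-0.1, -0.0, -3.5]
grip_force: 60.3
position: [0.4971, 0.1957, 0.1723]
force: [-1.0, 0.9, -3.8]
grip_force: 60.3
```

```bash
python3 -m crank '[[15,0,0,0.01,0,0,0],[15,0,0,0.01,0,0,0],[15,0,0,0,0,0,0]]'| grep -E "pos|force"
```

```text
position: [0.4974, 0.196, 0.1722]
force: [-2.5, -1.2, 6.9]
grip_force: 61.8
```

Foot on the table. Releasing, then rising straight up.

```bash
python3 -m crank '[[28,0,0,0,0,0,0],[40,0,0,0,0,0,0],[60,0,0,0,0,0,0],[85,0,0,0,0,0,0],[85,0,0,0,0,0,0],[85,0,0,0,0,0,0],[85,0,0,0,0,0,0]]'| grep -E "pos|force|width"; python3 -m crank '[[85,0,0,-0.3,0,0,0],[85,0,0,-0.8,0,0,0],[85,0,0,-0.9,0,0,0],[85,0,0,-0.6,0,0,0],[85,0,0,0,0,0,0],[85,0,0,0,0,0,0]]'| grep -E "time|pos|force|width"; python3 -c "
from h import *
s=snapshot('wrist');c,ok,hh,ss,vv=fields(s);x,y,z=np.moveaxis(c,2,0)
w=ok&(abs(x-.47)<.1)&(abs(y-.2)<.06)
for lo,hi in((.008,.016),(.155,.17),(.205,.22)): m=w&(z>lo)&(z<hi);print(rect(c,m),np.median(z[m]))
goto(603.3,36.8,200,80.6)"
```

```text
position: [0.4971, 0.1958, 0.1713]
force: [-0.0, -0.7, -0.4]
grip_width: 0.0849
grip_force: 0.0
time: 20.4
position: [0.4967, 0.1957, 0.3012]
force: [-0.4, -0.6, -0.7]
grip_width: 0.0853
grip_force: 0.0
(array([470.4, 200.1]), array([35.4, 93.8]), 80.9, 1484, array([476.7, 200.2])) 0.010657547312622279
(array([470. , 199.7]), array([24. , 82.7]), 81.1, 1799, array([460.6, 203. ])) 0.16262156991276128
(array([497.6, 195.9]), array([23.1, 24.2]), 79.9, 987, array([497.8, 196.8])) 0.21240553328239456
now [496.6 195.7 300.7] [-1.7995e+02  3.0000e-02  8.0950e+01] shift units [-2.801  2.61   2.014]
turn rotvec [-0.001  0.001  0.006]
```

The tool stands upright at (497,196). Now to the puck.

```bash
python3 -m crank '[[85,-0.5,0.4,0,0,0,0],[85,-0.8,0.75,0,0,0,0],[85,-0.8,0.75,0,0,0,0],[85,-0.6,0.6,0.3,0,0,0],[85,-0.1,0.11,0.7,0,0,0],[85,0,0,0.7,0,0,0],[85,0,0,0.32,0,0,0],[85,0,0,0,0,0,0]]'| grep -E "pos|force|rot"; python3 ht.py; python3 -c "
from h import *
goto(603.4,37,121.5,80.6)"
```

```text
position: [0.6032, 0.0371, 0.1991]
eef_rot: [-179.9, 0.1, 81.0]
force: [0.2, -0.6, 0.5]
grip_force: 0.0
wrist 1267 orange z pct [0.1306 0.131  0.1315 0.1319] deck 19670 0.1187
scene 97 orange z pct [0.1289 0.1325 0.1335 0.1341] deck 1120 0.1204
[0.60444943 0.03713794 0.20121792] [0.2518961  0.62549662 0.39262168]
now [604.4  37.1 201.2] [ 1.7994e+02 -1.0000e-02  8.0960e+01] shift units [-0.006 -0.022  1.594]
turn rotvec [ 0.001 -0.     0.006]
```

Puck still 12.3 mm proud. Descending and gripping.

```bash
python3 -m crank '[[85,0,-0.02,0.4,0,0,0],[85,0,0,0.5,0,0,0],[85,0,0,0.4,0,0,0],[85,0,0,0.2,0,0,0],[85,0,0,0.07,0,0,0],[85,0,0,0,0,0,0]]'| grep -E "pos|force|rot"; python3 -m crank '[[65,0,0,0,0,0,0],[50,0,0,0,0,0,0],[40,0,0,0,0,0,0],[30,0,0,0,0,0,0],[25,0,0,0,0,0,0],[25,0,0,0,0,0,0],[25,0,0,0,0,0,0]]'| grep -E "pos|force|width"
```

```text
position: [0.6034, 0.0372, 0.1225]
eef_rot: [179.9, -0.0, 81.0]
force: [-0.8, -0.1, -0.0]
grip_force: 0.0
position: [0.6031, 0.0372, 0.1219]
force: [0.4, -0.2, 1.8]
grip_width: 0.0329
grip_force: 59.5
```

```bash
python3 -m crank '[[25,0,0,-0.06,0,0,0],[25,0,0,-0.1,0,0,0],[25,0,0,-0.1,0,0,0],[25,0,0,0,0,0,0]]'| grep -E "pos|force|width"
python3 - <<'E'
from h import *
s=snapshot('wrist'); save('6.png',s['frame'])
E
python3 ht.py
```

```text
position: [0.6034, 0.0372, 0.1357]
force: [-0.0, -0.3, -0.4]
grip_width: 0.0328
grip_force: 60.7
wrist 2543 orange z pct [0.1436 0.144  0.1444 0.1447] deck 25949 0.1187
scene 33 orange z pct [0.1222 0.1246 0.1367 0.1439] deck 1094 0.1204
[0.60313801 0.03720569 0.13522861] [ 0.19849514 -0.57520494 -1.32088992]
```

View pics/6.png

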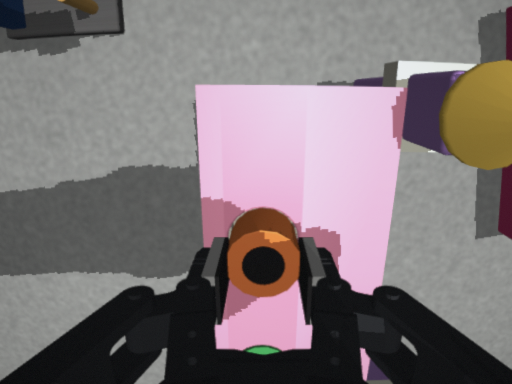

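The puck follows the fingers, with its top dot at (262,265). Lifting clear and carrying it to the tray.

```bash
python3 -m crank '[[25,0,0,-0.2,0,0,0],[25,0,0,-0.4,0,0,0],[25,0,0,-0.6,0,0,0],[25,0,0,-0.6,0,0,0],[25,0,0,-0.3,0,0,0],[25,0,0,0,0,0,0]]'| grep -E "pos|force|width"; python3 -c "
from h import *
goto(530,-327,240,81)"
```

```text
position: [0.6034, 0.0372, 0.2408]
force: [0.3, 0.3, -0.4]
grip_width: 0.0326
grip_force: 60.7
now [603.4  37.2 240.8] [ 1.7989e+02 -5.0000e-02  8.0950e+01] shift units [-7.424 -0.304  0.008]
turn rotvec [ 0.002 -0.001 -0.001]
```

```bash
python3 -m crank '[[25,-0.5,0,0,0,0,0],[25,-0.9,0,0,0,0,0],[25,-1,-0.1,0,0,0,0],[25,-1,-0.1,0,0,0,0],[25,-1,-0.1,0,0,0,0],[25,-1,0,0,0,0,0],[25,-1,0,0,0,0,0],[25,-0.7,0,0,0,0,0]]'| grep -E "pos|force|width";  python3 -m crank '[[25,-0.32,0,0,0,0,0],[25,0,0,0,0,0,0],[25,0,0,0,0,0,0]]'| grep -E "pos|rot|force|width"; python3 -c "
from h import *
goto(530,-327,27,81)
for n in('top','scene','wrist'):
    s=snapshot(n);c,ok,hh,ss,vv=fields(s);x,y,z=np.moveaxis(c,2,0)
    b=ok&(hh>100)&(hh<125)&(ss>120)&(y<-.2)&(y>-.45)&(x<.68)&(x>.4)&(z<.06)
    print(n,rect(c,b&(z>.033)))
    o=ok&(hh>5)&(hh<22)&(ss>140)&(vv>80)&(z>.19)&(z<.26)&(y<-.25)
    if o.sum():print(o.sum(),np.median(c[o],0))
save('7.png',s['frame'])"
```

```text
position: [0.5307, -0.3133, 0.2383]
force: [0.0, 0.7, -1.8]
grip_width: 0.0332
grip_force: 60.7
position: [0.5305, -0.3248, 0.2392]
eef_rot: [-180.0, -0.1, 81.1]
force: [-0.2, 0.9, -0.9]
grip_width: 0.033
grip_force: 60.7
now [ 530.5 -324.8  239.2] [-1.7997e+02 -8.0000e-02  8.1070e+01] shift units [-5.100e-02 -1.000e-03  4.245e+00]
turn rotvec [-0.001 -0.001  0.001]
top (array([ 531.6, -316.8]), array([141.8, 159.4]), 81.1, 249, array([ 542.4, -286.2]))
45 [ 0.53443745 -0.31439558  0.25015155]
scene (array([ 531.1, -326.7]), array([159.5, 164.7]), 81.0, 550, array([ 538.9, -331. ]))
128 [ 0.54441037 -0.3152008   0.23342045]
wrist (array([ 529.6, -327.2]), array([159. , 159.6]), 81.6, 2555, array([ 532.9, -313.4]))
3922 [ 0.53201888 -0.31616349  0.24783374]
```

View pics/7.png

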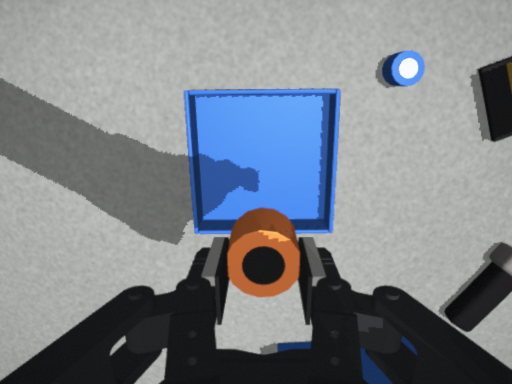

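The puck is held at (262,265) above the tray (at (262,160)); tray centre (530,-327). Lowering into it.

```bash
python3 -m crank '[[25,-0.05,0,0.4,0,0,0],[25,0,0,0.8,0,0,0],[25,0,0,0.9,0,0,0],[25,0,0,0.9,0,0,0],[25,0,0,0.6,0,0,0],[25,0,0,0.35,0,0,0],[25,0,0,0.15,0,0,0],[25,0,0,0,0,0,0]]'| grep -E "pos|force|width";  python3 -m crank '[[25,0,0,0.04,0,0,0],[25,0,0,0.02,0,0,0],[25,0,0,0,0,0,0]]'| grep -E "pos|rot|force|width"
```

```text
position: [0.5298, -0.3294, 0.0352]
force: [0.1, -1.3, 0.3]
grip_width: 0.0328
grip_force: 60.7
position: [0.5295, -0.3294, 0.0321]
eef_rot: [180.0, 0.0, 80.9]
force: [-0.4, 0.4, 0.7]
grip_width: 0.0332
grip_force: 60.7
```

```bash
python3 -m crank '[[25,0,0,0.04,0,0,0],[25,0,0,0.02,0,0,0],[25,0,0,0,0,0,0]]'| grep -E "pos|force";  python3 -m crank '[[25,0,0,0.02,0,0,0],[25,0,0,0.02,0,0,0],[25,0,0,0,0,0,0]]'| grep -E "pos|force"
```

```text
position: [0.5293, -0.3293, 0.0286]
force: [-0.2, -0.9, -1.0]
grip_force: 60.7
position: [0.5293, -0.3293, 0.0266]
force: [-0.4, 1.0, -1.2]
grip_force: 60.7
```

```bash
python3 -m crank '[[25,0,0,0.02,0,0,0],[25,0,0,0,0,0,0]]'| grep -E "pos|force";  python3 -m crank '[[25,0,0,0.02,0,0,0],[25,0,0,0,0,0,0]]'| grep -E "pos|force"
```

```text
position: [0.5293, -0.3293, 0.0257]
force: [-0.9, -0.9, -0.8]
grip_force: 60.7
position: [0.5294, -0.3294, 0.0252]
force: [-0.7, 1.6, 4.2]
grip_force: 61.4
```

Touchdown. Releasing and withdrawing.

```bash
python3 -m crank '[[40,0,0,0,0,0,0],[50,0,0,0,0,0,0],[65,0,0,0,0,0,0],[75,0,0,0,0,0,0],[75,0,0,0,0,0,0],[75,0,0,0,0,0,0]]'| grep -E "pos|force|width"; python3 -m crank '[[75,0,0,-0.3,0,0,0],[75,0,0,-0.7,0,0,0],[75,0,0,-0.9,0,0,0],[75,0,0,-0.9,0,0,0],[75,0,0,-0.6,0,0,0],[75,0,0,0,0,0,0],[75,0,0,0,0,0,0]]'| grep -E "time|pos|force|width"
python3 - <<'E'
from h import *
for n in('wrist','top','scene'):
    s=snapshot(n);c,ok,hh,ss,vv=fields(s);x,y,z=np.moveaxis(c,2,0)
    o=ok&(hh>5)&(hh<22)&(ss>140)&(vv>80)&(z>.01)&(z<.1)&(y<-.2)&(y>-.42)
    if o.sum():print(n,o.sum(),np.median(c[o],0))
    d=ok&(z>.1)&(z<.14)&(abs(x-.6)<.04)&(abs(y)<.09)&(ss<140)
    g=ok&(hh>45)&(hh<85)&(ss>100)&(z>.1)&(z<.15)&(abs(y+.05)<.03)
    h=ok&(z>.205)&(z<.22)&(abs(x-.5)<.05)&(abs(y-.2)<.05)
    print(n,'deck',np.median(z[d]),'green',np.median(z[g]),'handle',c[h].mean(0) if h.sum() else 0)
save('8.png',cv2.resize(s['frame'],(800,600)))
E
```

```text
position: [0.5294, -0.3293, 0.0248]
force: [1.4, 0.2, -0.4]
grip_width: 0.075
grip_force: 0.0
time: 30.35
position: [0.5291, -0.329, 0.1948]
force: [-0.4, -0.2, -0.2]
grip_width: 0.0747
grip_force: 0.0
wrist 788 [ 0.5297566 -0.3249552  0.0336467]
wrist deck nan green nan handle 0
top 72 [ 0.52726369 -0.32569643  0.03544173]
top deck 0.11975228653864511 green 0.12034509802590843 handle [0.49549696 0.19381283 0.21373131]
scene 163 [ 0.54128801 -0.32736225  0.03255445]
scene deck 0.12036884036021944 green 0.12043718085609145 handle [0.50160188 0.1931312  0.21074245]
  return _methods._mean(a, axis=axis, dtype=dtype,
  ret = ret.dtype.type(ret / rcount)
```

View pics/8.png

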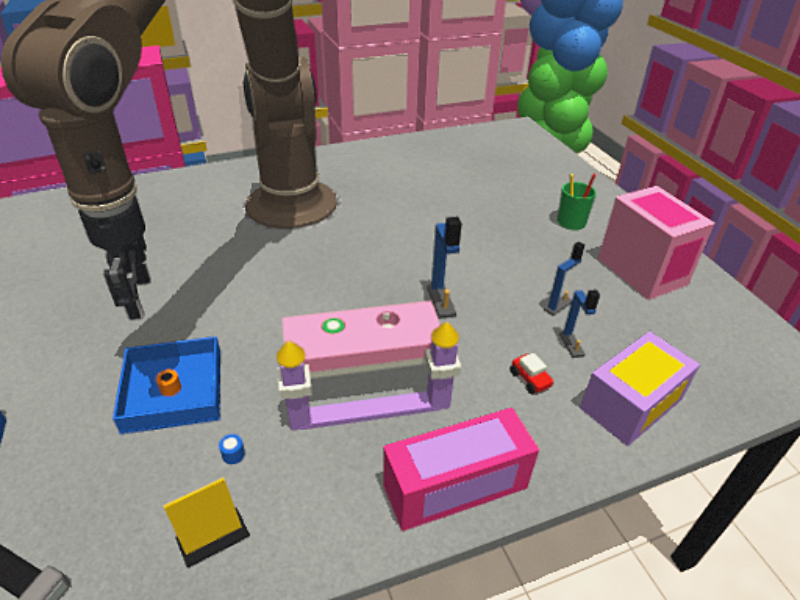

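The picture shows the orange puck upright in the tray at (168,380) and the tool standing at (443,270). The green puck is seated at (333,325), the car (532,372) and spare puck (232,448) haven't moved, and the gripper is clear.

```bash
python3 -c "
from cell import *
print(hand_in())"
```

```text
the job is handed in; nothing more can be done
None
```

The job is handed in at about 30 s of the 64 s limit, verdict not shown: the orange puck was pushed about 12.5 mm proud, pulled out and set upright in the tray, the tool stands upright on the table, the green puck is still flush, the deck is at rest height, and the car and spare puck look unmoved.

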